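# Nest the corner block and the press weight in their tray

## Task

Put the pressing set away in its wooden tray. First lay the steel L-shaped block flat on the tray's floor, the way round that fits beside the fixed filler block; then set the iron weight with the brass knob flat on the floor in the pocket left between the L and the filler. Lower both without dropping them, and leave the straight steel block where it is.

Things in the scene. Friction and masses are not known exactly. Their poses are not given: they have to be found in the camera images.
- tray: Fixed wooden tray, 174 x 142 mm (x, y), rim 20 mm high, bevelled inside. Origin: underside centre. Cavity x -75 to 75, y -59 to 59 mm, floor 4 mm up. A fixed filler block, rim-high, fills its corner x 24 to 75, y -8 to 59. The L fits one way only, 5 mm play all round: same yaw as the tray, its origin over the tray's. This leaves the weight's pocket: x -30 to 24, y -14 to 59, centre (-3, 22).
- corner_block: Loose flat L-shaped block, dark steel, 0.35 kg, 20 mm thick. Origin: underside, centre of the 140 x 108 mm (x, y) rectangle round the L. Long leg x -70 to 70, y -54 to -14; short leg x -70 to -30, y -14 to 54. Grip: upright pale wooden tab on the long leg, 50 mm along x, 16 mm thick in y, centred at x -14, y -34, from 20 to 46 mm above the underside.
- weight: Loose iron weight, about 0.8 kg: block 45 x 60 mm (x, y), 40 mm high, with a round brass knob 22 mm wide above its centre, 40 to 70 mm up (grip at 60). Origin: underside centre. In the pocket its x lies along the tray's x, either way round. The L's tab then stands 50 mm above the bench, 56 mm to the tray's -y of the pocket's centre: fingers closing along the tray's x clear it.
- straight_block: Bystander: loose straight bar of the same steel with the same tab, 140 x 40 mm (x, y), 20 mm thick, tab 50 x 16 mm, up to 46 mm. Origin: underside centre. It does not belong in this tray.
Not all that is in view belongs to the job. Leave any blue look-alike of the weight alone.

How it is judged:
By the outcome, as a careful person would: the job done as asked, in the order asked, and still so for the second after the job is handed in, with the robot touching nothing.
It also fails if it takes over 64 s, if anything falls off the work surface, if the arm or the gripper's body presses on something with over 40 N, if the wrist force passes 120 N, or if a joint passes its speed limit or range.

## Robot

A 7-joint arm with a two-finger parallel gripper is mounted at the origin on a cart in front of the work surface, level with it; the furniture and walls round the work are solid. World frame = base frame: x ahead of the robot, y to its left, z up, the work surface at z = 0. Lengths are in mm, angles in rad, forces in N, time in s.
With the tool pointing down it reaches from about 400 to 875 mm from the base axis. Payload 4.4 kg.
Tool frame: the origin (TCP) lies on the centre line of the jaws, within the pads' length; the fingertips stand 11 mm ahead of it and the grasp point (between the pads) lies 8 mm behind it (ctrl.tips_ahead is the distance from the TCP to the fingertips, in mm); z points along the fingers, y is the line along which they close (so a half turn about z gives the same grasp; the last joint's range is limited). The gripper opens to 85 mm and grips with 20 to 120 N. Pads are 22 mm wide; open, the fingers measure 114 mm over their backs; the gripper's body (76 mm by 85 mm) begins 54 mm behind the grasp point. The pads swing forward as they close: fully open they stand 13 mm farther back than shut.
Start: joints at [-1.392, 0.628, 0.038, 1.517, -0.027, 0.996, -0.02], TCP at [157.511, 630.641, 242.313] pointing down, gripper open.
Joint ranges: [-3.06, 3.06], [-0.37, 2.12], [-1.25, 1.32], [0.18, 2.47], [-1.1, 4.24], [0.23, 1.98], [-2.94, 2.94]. Speed limits (rad/s): [2.57, 2.57, 3.14, 3.14, 3.14, 3.14, 3.14].

## Interface

Orientations are given as [roll, pitch, yaw] about the fixed x, y, z axes, in that order (R = Rz(yaw) Ry(pitch) Rx(roll)).
In Python, from cell import ctrl, eyes, job gives the robot as it stands. The module is installed in compiled form; this text tells all that it offers.
- The arm moves only by the tool carry_out, never from a script. Its argument "moves" is a list of rows, each an object of numbers: "tx", "ty", "tz": the shift along the tool's x, y, z as a fraction of full scale; "twist": the turn about the tool's z as a fraction of full scale; "fingers": the opening, from 0 (shut) to 1 (fully open). In form: [{"tx": .., "ty": .., "tz": .., "twist": .., "fingers": ..}, ...]. A call has 1 to 12 rows; each row shifts and turns the commanded pose from where the row before left it, along the tool's axes as they then stand; what a row does not reach is not made up. Full scale, the value 1, is 0.3 m for a shift and pi rad for a turn. A row lasts 1/8 s, in which the tool goes at most 62.5 mm and 10.7 degrees, less where a joint would pass 70% of its speed; a pose out of reach is approached as far as the arm can. A call with a number of a shift or a turn outside -1 to 1 is refused whole. A call with a gripper value outside its range is refused whole. The fingers move at their own pace and stop on an object; the grip force is fixed at half the most. Time passes only in rows, so rows that do not move let the fingers close. It gives the time, the measured TCP pose, the force, the opening and the grip force at its end, in the units of the state.
- ctrl.read_state(): the state, without advancing time (a new reading comes with each control period).
- eyes.get_image(name): name is "scene" or "top" or "wrist"; returns a dict with "color" (400x640x3 uint8, blue, green, red), "fovy" (degrees; the focal length in pixels is half the picture's height over the tangent of half this angle, whatever the lens; pixels are square), "cx", "cy" (the principal point, pixels), "world_from_camera" (4x4, takes a point from camera to world coordinates). Camera axes: x right, y up, looking along -z (the intrinsics and any distortion apply to the point x, -y, -z); pixel columns grow to the right and rows downward; lengths in mm; the calibration is good to about 2 mm. A picture is of the moment at which its call begins. There is no depth.
- job.finish_job(): hands the job in; it is judged then, once.
The state is a dict: "clock": time; "qpos": joint angles; "qd": joint speeds; "tau": joint torques, N m; "eef_pos": TCP position; "tool_rot": TCP orientation; "force": force on the tool from outside, world axes, zero at the start; "torque": the same for the moment, N m; "width": finger opening in mm; "gripper_force": force on a finger pad.
Only numpy, scipy, OpenCV 4.12 (cv2) and the standard library are available. Lean on these libraries where they do the work, as an engineer would, in place of code of your own. Each camera call takes 0.05 s, during which the arm holds its last target. There are 200 camera calls.

## Working session

There is one attempt and no reset: what is moved stays moved. The work goes in short steps, Python scripts to look and compute and a tool call to move; the robot and the scene stay as the last step left them, time stands still between calls to the robot, and variables do not carry over. Pictures are saved under pics/ and viewed, at most 11 in all, crops included, and the job is handed in when it is done.

Besides the shell and the picture viewer there is one more tool, called by a JSON object that holds its "method" and its "body", one argument or row to a line. carry_out: Moves the arm, as the interface text tells. Its arguments: {"type":"object","properties":{"moves":{"type":"array","items":{"type":"object","properties":{"tx":{"type":"number","minimum":-1,"maximum":1},"ty":{"type":"number","minimum":-1,"maximum":1},"tz":{"type":"number","minimum":-1,"maximum":1},"twist":{"type":"number","minimum":-1,"maximum":1},"fingers":{"type":"number"}}}}},"required":["moves"]}

```bash
mkdir -p pics; cat > h.py <<'E'
import numpy as np, cv2
from cell import ctrl, eyes, job
def snap(n,f):
    im=eyes.get_image(n); cv2.imwrite(f'pics/{f}.png',im['color']); np.savez(f'pics/{f}.npz',**{k:np.array(v) for k,v in im.items() if k!='color' and v is not None and not isinstance(v,str)}); return im
def ray(f,uv,z):
    d=np.load(f'pics/{f}.npz'); F=200/np.tan(np.radians(float(d['fovy']))/2)
    T=d['world_from_camera']; out=[]
    for (u,v),zz in zip(uv,np.broadcast_to(z,len(uv))):
        r=T[:3,:3]@np.array([(u-d['cx'])/F,-(v-d['cy'])/F,-1]); o=T[:3,3]; out.append(o+r*(zz-o[2])/r[2])
    return np.array(out)
def proj(f,P):
    d=np.load(f'pics/{f}.npz'); F=200/np.tan(np.radians(float(d['fovy']))/2)
    T=np.linalg.inv(d['world_from_camera']); P=np.array(P)@T[:3,:3].T+T[:3,3]
    return np.c_[d['cx']+F*P[:,0]/-P[:,2], d['cy']-F*P[:,1]/-P[:,2]]
E
python3 - <<'E'
from h import *
print({k:np.round(v,3) for k,v in ctrl.read_state().items()}, ctrl.tips_ahead)
for n in('top','scene','wrist'):
    im=snap(n,n+'0'); print(n,{k:np.round(v,3) if not isinstance(v,str) else v for k,v in im.items() if k!='color'})
E
```

```text
{'clock': np.float64(0.0), 'qpos': array([-1.392,  0.629,  0.038,  1.518, -0.027,  0.996, -0.02 ]), 'qd': array([-0.   , -0.002,  0.   , -0.001,  0.001,  0.002, -0.002]), 'tau': array([-1.0000e-03, -5.6341e+01,  1.2260e+00, -1.9344e+01,  1.1000e-02,
        1.1000e-02,  0.0000e+00]), 'eef_pos': array([157.346, 630.04 , 241.398]), 'tool_rot': array([-3.14 ,  0.   ,  2.897]), 'force': array([-0.108,  0.065, -0.04 ]), 'torque': array([ 0.022,  0.042, -0.017]), 'gripper_force': np.float64(0.0), 'width': np.float64(85.333)} 11.0
top {'fovy': np.float64(43.169), 'cx': np.float64(313.402), 'cy': np.float64(205.231), 'world_from_camera': array([[-8.000000e-03,  9.890000e-01, -1.480000e-01,  3.189220e+02],
       [-1.000000e+00, -9.000000e-03, -7.000000e-03,  5.939300e+01],
       [-9.000000e-03,  1.480000e-01,  9.890000e-01,  1.143212e+03],
       [ 0.000000e+00,  0.000000e+00,  0.000000e+00,  1.000000e+00]])}
scene {'fovy': np.float64(48.934), 'cx': np.float64(321.954), 'cy': np.float64(194.71), 'world_from_camera': array([[ 8.30000e-01,  4.42000e-01, -3.41000e-01,  1.46292e+02],
       [-5.58000e-01,  6.39000e-01, -5.29000e-01, -4.56717e+02],
       [-1.60000e-02,  6.29000e-01,  7.77000e-01,  8.41980e+02],
       [ 0.00000e+00,  0.00000e+00,  0.00000e+00,  1.00000e+00]])}
wrist {'fovy': np.float64(64.522), 'cx': np.float64(314.12), 'cy': np.float64(206.129), 'world_from_camera': array([[ 2.43000e-01, -9.35000e-01, -2.59000e-01,  9.16190e+01],
       [ 9.70000e-01,  2.34000e-01,  6.50000e-02,  6.46935e+02],
       [-0.00000e+00, -2.68000e-01,  9.64000e-01,  3.73177e+02],
       [ 0.00000e+00,  0.00000e+00,  0.00000e+00,  1.00000e+00]])}
```

View pics/top0.png

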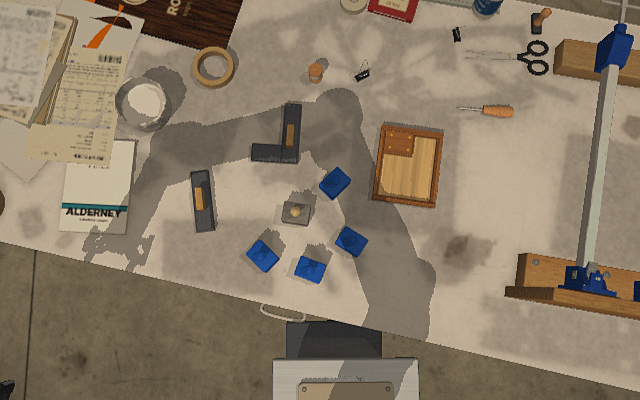

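View pics/scene0.png

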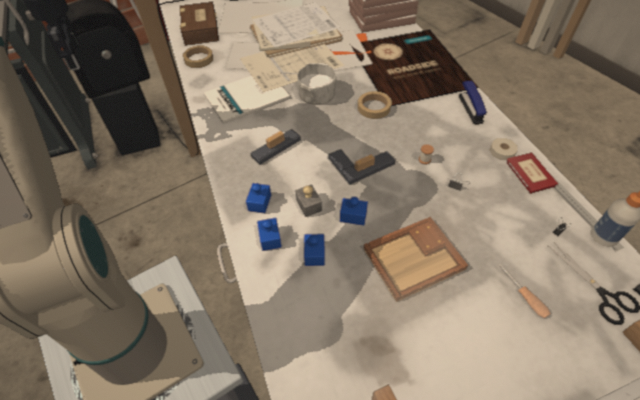

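Top picture: the candidates for the L are the dark L with a wooden tab at (280,135) and the straight bar at (203,200). Candidates for the weight are the grey block with the brass knob at (296,212), against blue look-alikes at (335,183), (351,241), (310,268) and (263,256). The tray is at (408,165). I choose the L at (280,135) and the grey weight at (296,212), and check them in a close crop.

```bash
python3 - <<'E'
from h import *
im=cv2.imread('pics/top0.png')[95:245,240:450]
cv2.imwrite('pics/c0.png',cv2.resize(im,None,fx=3.8,fy=3.8,interpolation=cv2.INTER_CUBIC))
E
```

```text
(no output)
```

View pics/c0.png

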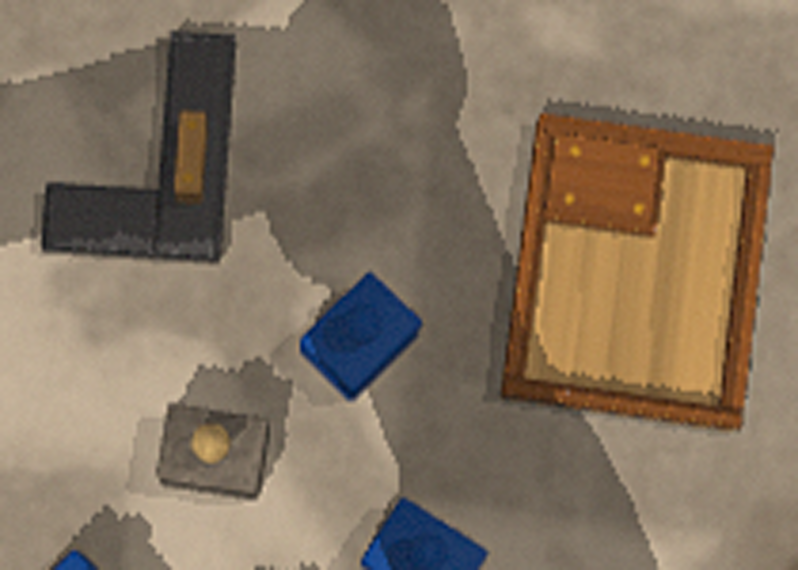

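```bash
cat >> h.py <<'E'
from scipy.optimize import least_squares
def fit(f,pts,uv,x0):
    pts=np.array(pts,float); uv=np.array(uv,float)
    def P(p):
        c,s=np.cos(p[2]),np.sin(p[2]); return np.c_[p[0]+c*pts[:,0]-s*pts[:,1],p[1]+s*pts[:,0]+c*pts[:,1],pts[:,2]]
    r=least_squares(lambda p:(proj(f,P([p[0]*100,p[1]*100,p[2]]))-uv).ravel(),[x0[0]/100,x0[1]/100,x0[2]])
    p=r.x*[100,100,1]; return np.round(p,3), np.round(r.fun.reshape(-1,2),1).tolist()
E
python3 - <<'E'
from h import *
c=lambda a:np.array(a)/3.8+[240-.4,95-.4]
print('L',*fit('top0',[(70,-14,20),(70,-54,20),(-70,-54,20),(-30,-14,20),(-30,54,20),(-70,54,20)],c([(172,33),(236,36),(220,252),(160,190),(48,185),(43,245)]),(600,60,0)))
print('T',*fit('top0',[(87,71,20),(87,-71,20),(-87,-71,20),(-87,71,20)],c([(541,115),(773,145),(742,422),(503,392)]),(600,-100,0)))
print('W',*fit('top0',[(22.5,30,40),(22.5,-30,40),(0,0,70)],c([(172,405),(270,418),(212,441)]),(450,60,0)))
E
```

```text
L [ 6.59143e+02  1.51191e+02 -6.80000e-02] [[-0.2, -0.8], [0.2, -0.6], [0.5, 1.5], [-0.0, -0.2], [-0.2, -0.6], [-0.2, 0.6]]
T [ 5.77457e+02 -1.47609e+02 -1.50000e-01] [[-0.4, -0.9], [0.1, -0.5], [0.2, 1.1], [0.1, 0.2]]
W [ 4.67328e+02  1.05684e+02 -1.50000e-01] [[-0.6, -0.3], [0.4, 0.0], [0.2, 0.2]]
```

{"method": "carry_out", "body": {
  "moves": [
    {"tx": -0.14,"ty": -0.09},
    {"tx": -0.14,"ty": -0.09},
    {"tx": -0.14,"ty": -0.09},
    {"tx": -0.14,"ty": -0.09},
    {"tx": -0.14,"ty": -0.09},
    {"tx": -0.14,"ty": -0.09},
    {"tx": -0.14,"ty": -0.09},
    {"tx": -0.14,"ty": -0.09},
    {"tx": -0.14,"ty": -0.09},
    {"tx": -0.14,"ty": -0.09},
    {"tx": -0.14,"ty": -0.09},
    {}
  ]
}}

```text
validation failed for argument at $.mo...
```

{"method": "carry_out", "body": {
  "moves": [
    {"tx": -0.14,"ty": -0.09,"tz": 0,"twist": 0,"fingers": 1},
    {"tx": -0.14,"ty": -0.09,"tz": 0,"twist": 0,"fingers": 1},
    {"tx": -0.14,"ty": -0.09,"tz": 0,"twist": 0,"fingers": 1},
    {"tx": -0.14,"ty": -0.09,"tz": 0,"twist": 0,"fingers": 1},
    {"tx": -0.14,"ty": -0.09,"tz": 0,"twist": 0,"fingers": 1},
    {"tx": -0.14,"ty": -0.09,"tz": 0,"twist": 0,"fingers": 1},
    {"tx": -0.14,"ty": -0.09,"tz": 0,"twist": 0,"fingers": 1},
    {"tx": -0.14,"ty": -0.09,"tz": 0,"twist": 0,"fingers": 1},
    {"tx": -0.14,"ty": -0.09,"tz": 0,"twist": 0,"fingers": 1},
    {"tx": -0.14,"ty": -0.09,"tz": 0,"twist": 0,"fingers": 1},
    {"tx": -0.14,"ty": -0.09,"tz": 0,"twist": 0,"fingers": 1},
    {"tx": 0,"ty": 0,"tz": 0,"twist": -0.056,"fingers": 1}
  ]
}}

```text
clock: 1.65
eef_pos: [536.8, 225.3, 242.0]
tool_rot: [-3.139, 0.002, 3.069]
force: [-0.8, 0.7, -1.0]
width: 85.4
gripper_force: 0.0
```

{"method": "carry_out", "body": {
  "moves": [
    {"tx": -0.126,"ty": -0.11,"tz": 0.05,"twist": 0,"fingers": 1},
    {"tx": -0.126,"ty": -0.11,"tz": 0.05,"twist": 0,"fingers": 1},
    {"tx": -0.126,"ty": -0.11,"tz": 0.05,"twist": 0,"fingers": 1},
    {"tx": 0,"ty": 0,"tz": 0,"twist": 0,"fingers": 0.6},
    {"tx": 0,"ty": 0,"tz": 0,"twist": 0,"fingers": 0.6}
  ]
}}

```text
clock: 2.28
eef_pos: [639.5, 124.4, 196.8]
tool_rot: [3.141, -0.002, 3.073]
force: [-0.8, -0.5, -0.4]
width: 51.9
gripper_force: 0.0
```

```bash
python3 - <<'E'
from h import *
snap('wrist','w1')
E
```

```text
(no output)
```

View pics/w1.png

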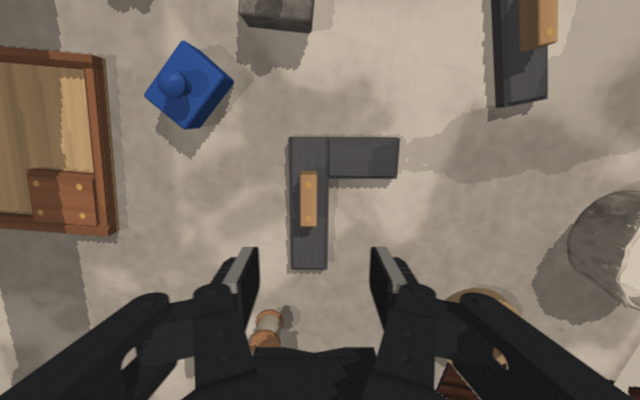

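```bash
python3 - <<'E'
from h import *
p,r=fit('w1',[(70,-14,20),(70,-54,20),(-70,-54,20),(-70,54,20),(-30,54,20),(-30,-14,20),(-39,-42,46),(-39,-26,46),(11,-26,46),(11,-42,46)],[(327,269),(291,269),(290,138),(399,139),(398,178),(328,177),(300,172),(316,171),(317,226),(302,227)],(659,151,-.06))
print(p,r)
c,s=np.cos(p[2]),np.sin(p[2]); t=p[:2]+[c*-14+s*34,s*-14-c*34]; print('tab',t)
st=ctrl.read_state();y=st['tool_rot'][2];d=t-st['eef_pos'][:2];print(st['eef_pos'],y)
print('tx,ty',d@[np.cos(y),np.sin(y)]/300,d@[np.sin(y),-np.cos(y)]/300,'twist',-((p[2]+np.pi)-y)/np.pi)
E
```

```text
[ 6.60230e+02  1.52335e+02 -7.50000e-02] [[0.5, 1.1], [-0.9, 1.0], [-2.1, -1.9], [2.3, -2.3], [0.1, 0.2], [1.2, 0.8], [-0.4, 1.0], [1.4, 2.1], [-0.0, -0.2], [-2.0, -1.3]]
tab [643.7217465  119.47959609]
[639.326864   125.34165756 197.18956213] 3.074087373719745
tx,ty -0.015934307554983256 -0.018507524822246928 twist 0.0023856435115443874
```

{"method": "carry_out", "body": {
  "moves": [
    {"tx": -0.016,"ty": -0.0185,"tz": 0.15,"twist": 0.002,"fingers": 0.6},
    {"tx": 0,"ty": 0,"tz": 0.15,"twist": 0,"fingers": 0.6},
    {"tx": 0,"ty": 0,"tz": 0.12,"twist": 0,"fingers": 0.6},
    {"tx": 0,"ty": 0,"tz": 0.06,"twist": 0,"fingers": 0.6},
    {"tx": 0,"ty": 0,"tz": 0.03,"twist": 0,"fingers": 0.6},
    {"tx": 0,"ty": 0,"tz": 0,"twist": 0,"fingers": 0.6},
    {"tx": 0,"ty": 0,"tz": 0,"twist": 0,"fingers": 0.6}
  ]
}}

```text
clock: 3.2
eef_pos: [645.5, 118.4, 45.7]
tool_rot: [3.141, 0.002, 3.066]
force: [0.6, 0.2, -0.1]
width: 51.0
gripper_force: 0.0
```

```bash
python3 - <<'E'
from h import *
st=ctrl.read_state();print(st['eef_pos'],st['tool_rot'],st['force'])
im=snap('wrist','w2'); cv2.imwrite('pics/w2c.png',cv2.resize(im['color'],None,fx=1.2,fy=1.2))
E
```

```text
[645.47572013 118.38576666  45.69942996] [3.14085237e+00 2.31406437e-03 3.06649629e+00] [ 0.60278951  0.19137248 -0.12588556]
```

View pics/w2c.png

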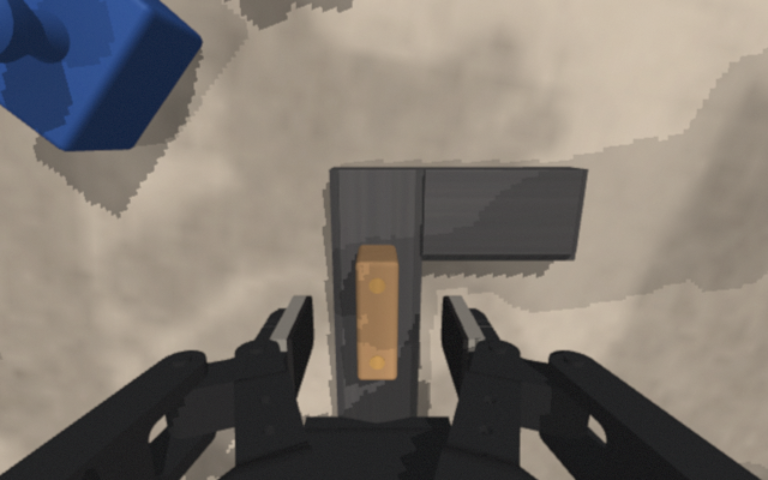

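The tab (378,315 in the enlarged view) sits midway between the pads (313 and 443), aligned with the fingers. I lower the rest of the way and grip.

{"method": "carry_out", "body": {
  "moves": [
    {"tx": 0,"ty": 0,"tz": 0.034,"twist": 0,"fingers": 0.6},
    {"tx": 0,"ty": 0,"tz": 0,"twist": 0,"fingers": 0.6},
    {"tx": 0,"ty": 0,"tz": 0,"twist": 0,"fingers": 0},
    {"tx": 0,"ty": 0,"tz": 0,"twist": 0,"fingers": 0},
    {"tx": 0,"ty": 0,"tz": 0,"twist": 0,"fingers": 0},
    {"tx": 0,"ty": 0,"tz": 0,"twist": 0,"fingers": 0},
    {"tx": 0,"ty": 0,"tz": 0,"twist": 0,"fingers": 0},
    {"tx": 0,"ty": 0,"tz": 0,"twist": 0,"fingers": 0}
  ]
}}

```text
clock: 4.25
eef_pos: [644.7, 118.2, 34.4]
tool_rot: [3.141, 0.001, 3.066]
force: [-0.7, 0.0, 2.2]
width: 14.9
gripper_force: 60.1
```

{"method": "carry_out", "body": {
  "moves": [
    {"tx": 0,"ty": 0,"tz": -0.08,"twist": 0,"fingers": 0},
    {"tx": 0,"ty": 0,"tz": -0.13,"twist": 0,"fingers": 0},
    {"tx": 0,"ty": 0,"tz": -0.13,"twist": 0,"fingers": 0},
    {"tx": 0.026,"ty": -0.126,"tz": 0,"twist": 0,"fingers": 0},
    {"tx": 0.026,"ty": -0.126,"tz": 0,"twist": 0,"fingers": 0},
    {"tx": 0.026,"ty": -0.126,"tz": 0,"twist": 0,"fingers": 0},
    {"tx": 0.026,"ty": -0.126,"tz": 0,"twist": 0,"fingers": 0},
    {"tx": 0.026,"ty": -0.126,"tz": 0,"twist": 0,"fingers": 0},
    {"tx": 0.026,"ty": -0.126,"tz": 0,"twist": 0,"fingers": 0},
    {"tx": 0.026,"ty": -0.126,"tz": 0,"twist": 0,"fingers": 0},
    {"tx": 0.026,"ty": -0.126,"tz": 0,"twist": 0.024,"fingers": 0},
    {"tx": 0,"ty": 0,"tz": 0,"twist": 0,"fingers": 0}
  ]
}}

```text
clock: 5.75
eef_pos: [557.0, -183.9, 135.4]
tool_rot: [-3.138, -0.002, 2.984]
force: [0.5, -0.1, -2.5]
width: 14.9
gripper_force: 59.4
```

```bash
python3 - <<'E'
from h import *
snap('wrist','w3'); snap('top','t3')
st=ctrl.read_state();print(st['eef_pos'],st['tool_rot'],st['force'],st['width'])
E
```

```text
[ 558.83988382 -178.93585414  135.50453918] [ 3.14120460e+00 -1.37015085e-03  2.99009481e+00] [ 0.37224417  0.97529927 -3.36205351] 14.841344313945047
```

View pics/w3.png

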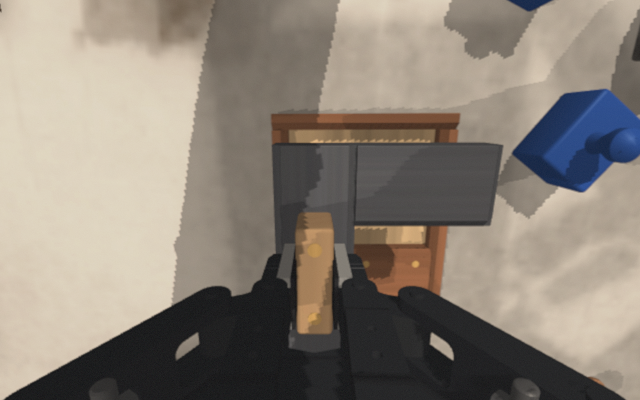

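```bash
python3 - <<'E'
from h import *
im=cv2.imread('pics/w3.png')[100:300,255:515]
cv2.imwrite('pics/w3c.png',cv2.resize(im,None,fx=3,fy=3,interpolation=cv2.INTER_CUBIC))
E
```

```text
(no output)
```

View pics/w3c.png

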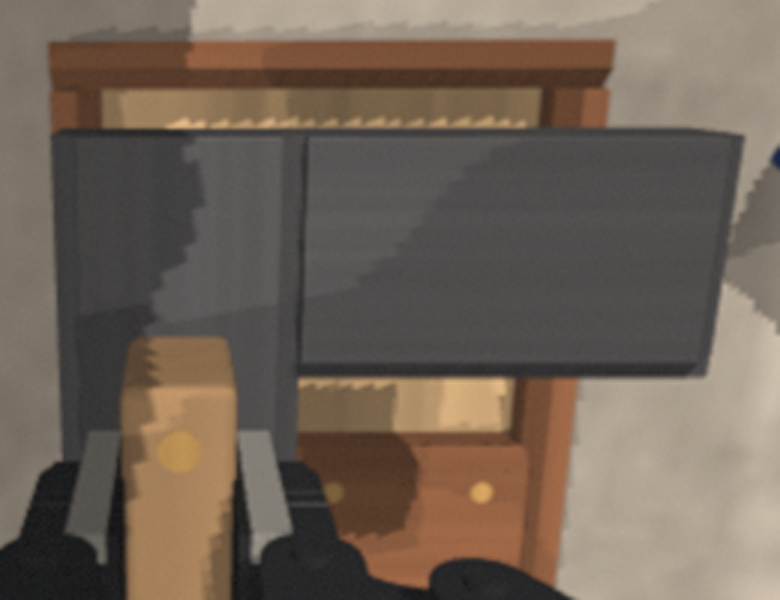

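```bash
python3 - <<'E'
from h import *
c=lambda a:np.array(a)/3+[255-.3,100-.3]
print('L',*fit('w3',[(-70,-54,121),(-70,54,121),(-30,54,121),(-30,-14,121),],c([(55,131),(742,135),(707,372),(299,370)]),(577,-147,-.15)))
print('T',*fit('w3',[(-87,-71,20),(-87,71,20),(24,59,20)],c([(50,43),(614,42),(527,445)]),(577,-147,-.15)))
print('T from top2, L pred', proj('w3',[[0,0,0]]))
E
```

```text
L [ 5.74683e+02 -1.53293e+02 -1.63000e-01] [[-5.1, -1.6], [4.2, -1.9], [2.3, 2.7], [-1.4, 2.7]]
T [ 5.78153e+02 -1.47974e+02 -1.52000e-01] [[-1.0, -0.3], [0.8, -1.3], [0.3, 2.1]]
T from top2, L pred [[  557.75735387 -1261.3457208 ]]
```

```bash
python3 - <<'E'
from h import *
y=2.990-np.pi; c,s=np.cos(y),np.sin(y); t=np.array([558.84,-178.94])
def w(p,z): return [t[0]+c*p[0]-s*p[1],t[1]+s*p[0]+c*p[1],z]
# relative to tab centre: front-top edge centre of tab, front edge centre of long leg, inner edge x=-30 short leg, with z lowered 0 / 8
for dz in (0,-8):
  print(dz,((proj('w3',[w((-25,0),147+dz),w((-56,0),121+dz),w((-16,50),121+dz),w((-56,88),121+dz),w((-25,0),121+dz)])-[254.7,99.7])*3).round(0).tolist())
print('obs (178.5,388) (178.5,132) (x,367) (742,135) (.,338)')
E
```

```text
0 [[213.0, 395.0], [208.0, 144.0], [515.0, 391.0], [789.0, 140.0], [208.0, 339.0]]
-8 [[211.0, 376.0], [207.0, 139.0], [499.0, 375.0], [758.0, 136.0], [207.0, 326.0]]
obs (178.5,388) (178.5,132) (x,367) (742,135) (.,338)
```

{"method": "carry_out", "body": {
  "moves": [
    {"tx": -0.004,"ty": -0.001,"tz": 0.04,"twist": 0,"fingers": 0},
    {"tx": 0,"ty": 0,"tz": 0.08,"twist": 0,"fingers": 0},
    {"tx": 0,"ty": 0,"tz": 0.07,"twist": 0,"fingers": 0},
    {"tx": 0,"ty": 0,"tz": 0.04,"twist": 0,"fingers": 0},
    {"tx": 0,"ty": 0,"tz": 0,"twist": 0,"fingers": 0},
    {"tx": 0,"ty": 0,"tz": 0.02,"twist": 0,"fingers": 0},
    {"tx": 0,"ty": 0,"tz": 0.02,"twist": 0,"fingers": 0},
    {"tx": 0,"ty": 0,"tz": 0.02,"twist": 0,"fingers": 0},
    {"tx": 0,"ty": 0,"tz": 0,"twist": 0,"fingers": 0},
    {"tx": 0,"ty": 0,"tz": 0,"twist": 0,"fingers": 0}
  ]
}}

```text
clock: 7.1
eef_pos: [560.8, -179.3, 49.2]
tool_rot: [-3.142, 0.0, 2.991]
force: [0.4, 0.2, -2.8]
width: 14.2
gripper_force: 59.4
```

{"method": "carry_out", "body": {
  "moves": [
    {"tx": 0,"ty": 0,"tz": 0.01,"twist": 0,"fingers": 0},
    {"tx": 0,"ty": 0,"tz": 0.01,"twist": 0,"fingers": 0},
    {"tx": 0,"ty": 0,"tz": 0.01,"twist": 0,"fingers": 0},
    {"tx": 0,"ty": 0,"tz": 0,"twist": 0,"fingers": 0},
    {"tx": 0,"ty": 0,"tz": 0,"twist": 0,"fingers": 0}
  ]
}}

```text
clock: 7.72
eef_pos: [560.7, -179.2, 40.1]
tool_rot: [3.142, -0.0, 2.991]
force: [0.4, -0.2, -2.9]
width: 14.7
gripper_force: 59.4
```

```bash
python3 - <<'E'
from h import *
im=snap('wrist','w4')
cv2.imwrite('pics/w4c.png',cv2.resize(im['color'][30:300,180:500],None,fx=2.2,fy=2.2,interpolation=cv2.INTER_CUBIC))
E
```

```text
(no output)
```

View pics/w4c.png

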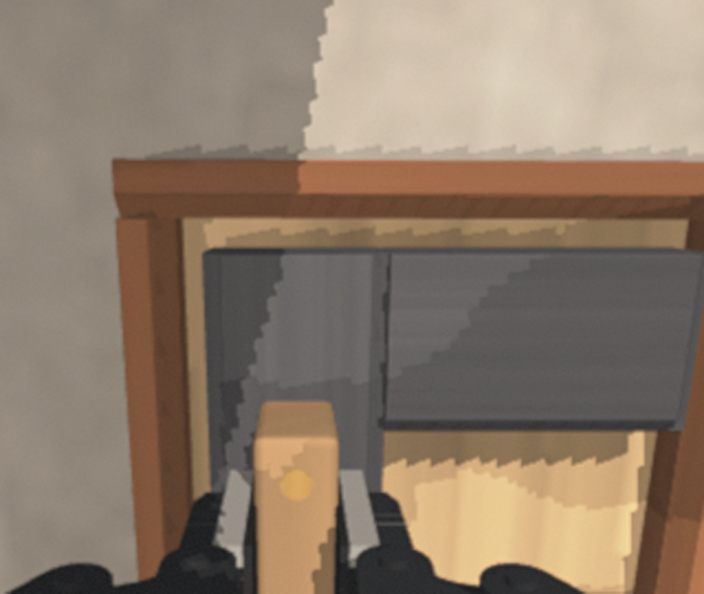

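The L (top face from 204 to 700, row 250) is inside the rim with floor visible on the near and left sides. Allowing for parallax, the gaps are balanced at about 8–10 mm each side. I lower the last 2 mm.

{"method": "carry_out", "body": {
  "moves": [
    {"tx": 0,"ty": 0,"tz": 0.005,"twist": 0,"fingers": 0},
    {"tx": 0,"ty": 0,"tz": 0.003,"twist": 0,"fingers": 0},
    {"tx": 0,"ty": 0,"tz": 0,"twist": 0,"fingers": 0},
    {"tx": 0,"ty": 0,"tz": 0,"twist": 0,"fingers": 0}
  ]
}}

```text
clock: 8.28
eef_pos: [560.8, -179.3, 38.3]
tool_rot: [-3.142, 0.0, 2.991]
force: [-1.7, 0.8, 5.8]
width: 14.8
gripper_force: 60.4
```

{"method": "carry_out", "body": {
  "moves": [
    {"tx": 0,"ty": 0,"tz": 0,"twist": 0,"fingers": 0.35},
    {"tx": 0,"ty": 0,"tz": 0,"twist": 0,"fingers": 0.35},
    {"tx": 0,"ty": 0,"tz": 0,"twist": 0,"fingers": 0.35},
    {"tx": 0,"ty": 0,"tz": -0.03,"twist": 0,"fingers": 0.35},
    {"tx": 0,"ty": 0,"tz": -0.1,"twist": 0,"fingers": 0.35},
    {"tx": 0,"ty": 0,"tz": -0.16,"twist": 0,"fingers": 0.35},
    {"tx": 0,"ty": 0,"tz": -0.16,"twist": 0,"fingers": 0.35},
    {"tx": 0,"ty": 0,"tz": 0,"twist": 0,"fingers": 0.5}
  ]
}}

```text
clock: 9.28
eef_pos: [563.5, -180.2, 177.4]
tool_rot: [-3.14, 0.009, 2.991]
force: [-0.2, -0.3, -0.5]
width: 42.5
gripper_force: 0.0
```

```bash
python3 - <<'E'
from h import *
st=ctrl.read_state();print(st['eef_pos'],st['tool_rot'],st['qpos'].round(2) if hasattr(st['qpos'],'round') else st['qpos'])
p=ray('top0',[(335,183),(351,241),(310,268),(263,256)],40);print(p.round(0))
E
```

```text
[ 563.51380521 -180.16161809  177.35399162] [-3.1404708   0.0090128   2.99080513] [ 0.27  0.62 -0.02  1.76  0.02  0.76  1.67]
[[533.  19.  40.]
 [404. -14.  40.]
 [346.  76.  40.]
 [373. 178.  40.]]
```

{"method": "carry_out", "body": {
  "moves": [
    {"tx": 0.077,"ty": 0.149,"tz": 0,"twist": 0,"fingers": 0.5},
    {"tx": 0.077,"ty": 0.149,"tz": 0,"twist": 0,"fingers": 0.5},
    {"tx": 0.077,"ty": 0.149,"tz": 0,"twist": 0,"fingers": 0.5},
    {"tx": 0.077,"ty": 0.149,"tz": 0,"twist": 0,"fingers": 0.5},
    {"tx": 0.077,"ty": 0.149,"tz": 0,"twist": 0,"fingers": 0.5},
    {"tx": 0.077,"ty": 0.149,"tz": 0,"twist": 0,"fingers": 0.5},
    {"tx": 0,"ty": 0,"tz": 0,"twist": 0.05,"fingers": 0.5},
    {"tx": 0,"ty": 0,"tz": 0,"twist": 0.05,"fingers": 0.5},
    {"tx": 0,"ty": 0,"tz": 0,"twist": 0.05,"fingers": 0.5},
    {"tx": 0,"ty": 0,"tz": 0,"twist": 0.05,"fingers": 0.5},
    {"tx": 0,"ty": 0,"tz": 0,"twist": 0.05,"fingers": 0.5}
  ]
}}

```text
clock: 10.65
eef_pos: [463.4, 106.6, 172.3]
tool_rot: [-3.141, -0.0, 2.2]
force: [0.9, 0.1, -0.0]
width: 42.8
gripper_force: 0.0
```

{"method": "carry_out", "body": {
  "moves": [
    {"tx": 0,"ty": 0,"tz": 0,"twist": 0.05,"fingers": 0.5},
    {"tx": 0,"ty": 0,"tz": 0,"twist": 0.05,"fingers": 0.5},
    {"tx": 0,"ty": 0,"tz": 0,"twist": 0.05,"fingers": 0.5},
    {"tx": 0,"ty": 0,"tz": 0,"twist": 0.05,"fingers": 0.5},
    {"tx": 0,"ty": 0,"tz": 0,"twist": 0.05,"fingers": 0.5},
    {"tx": 0,"ty": 0,"tz": 0,"twist": 0,"fingers": 0.5},
    {"tx": 0,"ty": 0,"tz": 0,"twist": 0,"fingers": 0.5},
    {"tx": 0,"ty": 0,"tz": 0,"twist": 0,"fingers": 0.5}
  ]
}}

```text
clock: 11.65
eef_pos: [463.8, 106.7, 172.7]
tool_rot: [-3.141, -0.0, 1.422]
force: [0.4, 1.0, -0.4]
width: 42.6
gripper_force: 0.0
```

```bash
python3 - <<'E'
from h import *
im=snap('wrist','w5'); a=im['color']
b=snap('top','t5')['color'][110:230,355:465]
cv2.imwrite('pics/w5c.png',np.hstack([cv2.resize(a[60:320,150:480],None,fx=1.4,fy=1.4,interpolation=cv2.INTER_CUBIC),cv2.resize(b,(330,364),interpolation=cv2.INTER_CUBIC)]))
st=ctrl.read_state();print(st['eef_pos'],st['tool_rot'])
E
```

```text
[463.86510537 106.62523246 172.7144342 ] [-3.14151131e+00 -2.14550943e-04  1.42088457e+00]
```

View pics/w5c.png

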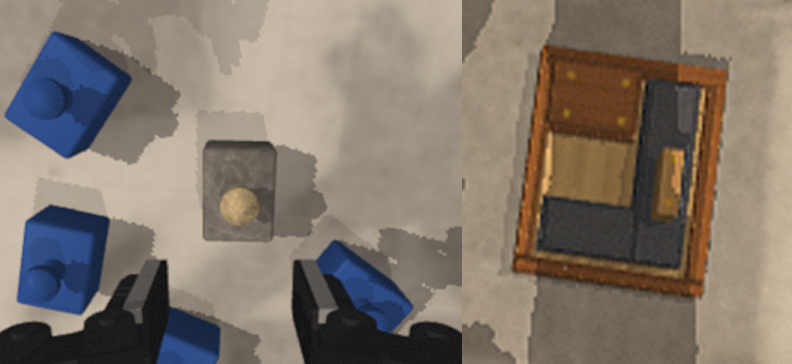

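```bash
python3 - <<'E'
from h import *
c=lambda a:np.array(a)/1.4+[150-.2,60-.2]
p,r=fit('w5',[(0,0,70),(-22.5,-30,40),(22.5,-30,40),(-22.5,30,40),(22.5,30,40)],c([(240,206),(204,240),(273,240),(205,151),(275,151)]),(467,105,-.15))
print(p,r); print(ray('w5',c([(240,206)]),70))
# L in tray, top view t5
c2=lambda a:(np.array(a)-[462,0])*[110/330,120/364]+[355-.3,110-.3]
print(fit('t5',[(70,-14,24),(70,-54,24),(-70,-54,24),(-70,54,24),(-30,54,24),(-30,-14,24)],c2([(648,80),(703,86),(684,272),(538,248),(545,197),(637,206)]),(577,-147,-.15)))
st=ctrl.read_state();y=st['tool_rot'][2];d=p[:2]-st['eef_pos'][:2];print('mm',d@[np.cos(y),np.sin(y)],d@[np.sin(y),-np.cos(y)])
E
```

```text
[ 4.69243e+02  1.06343e+02 -1.57000e-01] [[0.2, 2.5], [-0.7, 1.3], [0.8, 1.6], [-2.1, -2.8], [1.8, -2.4]]
[[469.36548842 108.36606204  70.        ]]
(array([ 5.76589e+02, -1.46552e+02, -1.47000e-01]), [[0.6, -0.2], [-0.2, 0.2], [-0.3, -1.1], [0.4, 0.3], [0.1, -0.2], [-0.5, 0.9]])
mm 0.5241262777721775 5.3597292306243745
```

{"method": "carry_out", "body": {
  "moves": [
    {"tx": 0.003,"ty": 0.017,"tz": 0.1,"twist": 0,"fingers": 0.5},
    {"tx": 0,"ty": 0,"tz": 0.13,"twist": 0,"fingers": 0.5},
    {"tx": 0,"ty": 0,"tz": 0.08,"twist": 0,"fingers": 0.5},
    {"tx": 0,"ty": 0,"tz": 0.04,"twist": 0,"fingers": 0.5},
    {"tx": 0,"ty": 0,"tz": 0.02,"twist": 0,"fingers": 0.5},
    {"tx": 0,"ty": 0,"tz": 0,"twist": 0,"fingers": 0.5},
    {"tx": 0,"ty": 0,"tz": 0,"twist": 0,"fingers": 0.5}
  ]
}}

```text
clock: 12.62
eef_pos: [469.6, 107.0, 62.4]
tool_rot: [3.14, -0.001, 1.42]
force: [-0.7, 0.4, -0.4]
width: 42.7
gripper_force: 0.0
```

{"method": "carry_out", "body": {
  "moves": [
    {"tx": 0,"ty": 0,"tz": 0.025,"twist": 0,"fingers": 0.5},
    {"tx": 0,"ty": 0,"tz": 0,"twist": 0,"fingers": 0.5},
    {"tx": 0,"ty": 0,"tz": 0,"twist": 0,"fingers": 0.5},
    {"tx": 0,"ty": 0,"tz": 0,"twist": 0,"fingers": 0},
    {"tx": 0,"ty": 0,"tz": 0,"twist": 0,"fingers": 0},
    {"tx": 0,"ty": 0,"tz": 0,"twist": 0,"fingers": 0},
    {"tx": 0,"ty": 0,"tz": 0,"twist": 0,"fingers": 0},
    {"tx": 0,"ty": 0,"tz": 0,"twist": 0,"fingers": 0}
  ]
}}

```text
clock: 13.62
eef_pos: [469.1, 106.8, 54.5]
tool_rot: [3.141, -0.0, 1.42]
force: [-0.6, -0.5, 5.5]
width: 18.3
gripper_force: 58.6
```

{"method": "carry_out", "body": {
  "moves": [
    {"tx": 0,"ty": 0,"tz": -0.05,"twist": 0,"fingers": 0},
    {"tx": 0,"ty": 0,"tz": -0.1,"twist": 0,"fingers": 0},
    {"tx": 0,"ty": 0,"tz": -0.12,"twist": 0,"fingers": 0},
    {"tx": 0,"ty": 0,"tz": -0.1,"twist": 0,"fingers": 0},
    {"tx": 0,"ty": 0,"tz": 0,"twist": 0,"fingers": 0},
    {"tx": 0,"ty": 0,"tz": 0,"twist": 0,"fingers": 0}
  ]
}}

```text
clock: 14.38
eef_pos: [467.7, 107.0, 164.2]
tool_rot: [-3.139, 0.001, 1.421]
force: [-1.0, 0.9, -7.6]
width: 18.5
gripper_force: 59.5
```

{"method": "carry_out", "body": {
  "moves": [
    {"tx": -0.05,"ty": 0.034,"tz": 0,"twist": 0,"fingers": 0},
    {"tx": -0.1,"ty": 0.067,"tz": 0,"twist": 0,"fingers": 0},
    {"tx": -0.12,"ty": 0.081,"tz": 0,"twist": 0,"fingers": 0},
    {"tx": -0.12,"ty": 0.081,"tz": 0,"twist": 0,"fingers": 0},
    {"tx": -0.12,"ty": 0.081,"tz": 0,"twist": 0,"fingers": 0},
    {"tx": -0.1,"ty": 0.067,"tz": 0,"twist": 0,"fingers": 0},
    {"tx": -0.06,"ty": 0.041,"tz": 0,"twist": 0,"fingers": 0},
    {"tx": -0.04,"ty": 0.028,"tz": 0,"twist": 0,"fingers": 0},
    {"tx": 0,"ty": 0,"tz": 0,"twist": 0,"fingers": 0},
    {"tx": 0,"ty": 0,"tz": 0,"twist": 0,"fingers": 0},
    {"tx": 0,"ty": 0,"tz": 0,"twist": 0,"fingers": 0}
  ]
}}

```text
clock: 15.75
eef_pos: [579.1, -123.6, 165.1]
tool_rot: [-3.141, -0.001, 1.422]
force: [-0.2, -0.2, -6.3]
width: 18.2
gripper_force: 59.5
```

```bash
python3 - <<'E'
from h import *
im=snap('wrist','w6'); a=im['color']
cv2.imwrite('pics/w6c.png',cv2.resize(a[60:320,170:480],None,fx=2.3,fy=2.3,interpolation=cv2.INTER_CUBIC))
st=ctrl.read_state();print(st['eef_pos'],st['tool_rot'])
E
```

```text
[ 579.26723692 -123.99564756  165.2281292 ] [-3.14110482e+00 -7.93597110e-04  1.42184536e+00]
```

View pics/w6c.png

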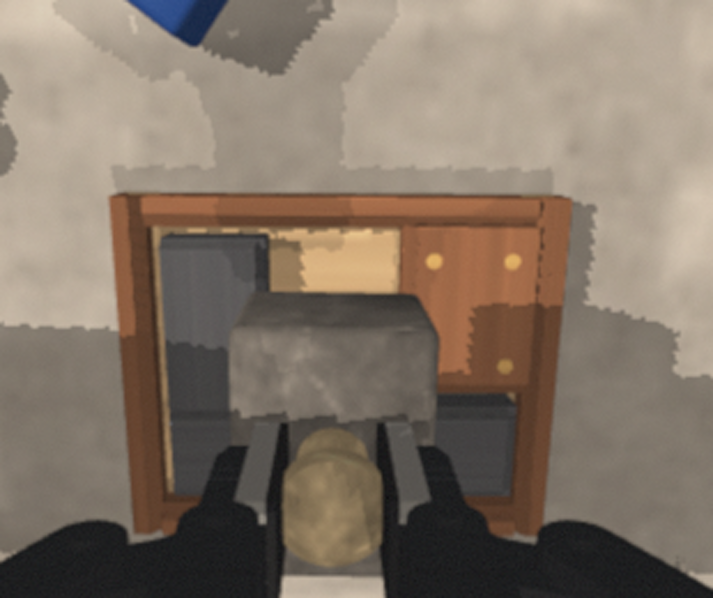

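```bash
python3 - <<'E'
from h import *
c=lambda a:np.array(a)/2.3+[170-.3,60-.3]
print('W',fit('w6',[(-22.5,30,110.7),(22.5,30,110.7),(-22.5,30,150.7),(22.5,30,150.7)],c([(249,293),(419,294),(230,326),(438,326)]),(578,-125,-.15)))
print('T',fit('w6',[(-87,71,20),(87,71,20),(24,59,20),(24,-8,20)],c([(111,195),(571,198),(403,227),(403,227)])[:3].tolist()+[c([(535,388)])[0].tolist()],(578,-147,-.15)) if 0 else fit('w6',[(-87,71,20),(87,71,20),(24,59,20),(75,-8,20)],c([(111,195),(571,198),(403,228),(528,388)]),(578,-147,-.15)))
print('L',fit('w6',[(-70,54,24),(-30,54,24),(70,-14,24)],c([(162,235),(267,235),(515,400)]),(578,-147,-.15)))
E
```

```text
W (array([ 5.79054e+02, -1.24527e+02, -1.52000e-01]), [[-0.7, -1.4], [0.5, -1.6], [-1.9, 1.2], [2.1, 1.4]])
T (array([ 5.78703e+02, -1.48155e+02, -1.46000e-01]), [[-1.2, 0.3], [1.1, -1.7], [0.5, -0.5], [-0.4, 2.4]])
L (array([ 5.80826e+02, -1.45279e+02, -1.47000e-01]), [[-1.6, -0.6], [-0.7, -0.7], [2.5, 1.7]])
```

{"method": "carry_out", "body": {
  "moves": [
    {"tx": -0.003,"ty": 0.001,"tz": 0.04,"twist": 0,"fingers": 0},
    {"tx": 0,"ty": 0,"tz": 0.08,"twist": 0,"fingers": 0},
    {"tx": 0,"ty": 0,"tz": 0.08,"twist": 0,"fingers": 0},
    {"tx": 0,"ty": 0,"tz": 0.04,"twist": 0,"fingers": 0},
    {"tx": 0,"ty": 0,"tz": 0,"twist": 0,"fingers": 0},
    {"tx": 0,"ty": 0,"tz": 0.02,"twist": 0,"fingers": 0},
    {"tx": 0,"ty": 0,"tz": 0.02,"twist": 0,"fingers": 0},
    {"tx": 0,"ty": 0,"tz": 0.02,"twist": 0,"fingers": 0},
    {"tx": 0,"ty": 0,"tz": 0.01,"twist": 0,"fingers": 0},
    {"tx": 0,"ty": 0,"tz": 0.01,"twist": 0,"fingers": 0},
    {"tx": 0,"ty": 0,"tz": 0,"twist": 0,"fingers": 0},
    {"tx": 0,"ty": 0,"tz": 0,"twist": 0,"fingers": 0}
  ]
}}

```text
clock: 17.3
eef_pos: [579.7, -126.4, 69.3]
tool_rot: [3.141, 0.0, 1.42]
force: [0.4, -0.3, -8.4]
width: 18.4
gripper_force: 59.5
```

{"method": "carry_out", "body": {
  "moves": [
    {"tx": 0,"ty": 0,"tz": 0.01,"twist": 0,"fingers": 0},
    {"tx": 0,"ty": 0,"tz": 0.01,"twist": 0,"fingers": 0},
    {"tx": 0,"ty": 0,"tz": 0.01,"twist": 0,"fingers": 0},
    {"tx": 0,"ty": 0,"tz": 0,"twist": 0,"fingers": 0},
    {"tx": 0,"ty": 0,"tz": 0,"twist": 0,"fingers": 0}
  ]
}}

```text
clock: 17.92
eef_pos: [579.7, -126.3, 60.2]
tool_rot: [3.142, 0.0, 1.42]
force: [0.4, -1.0, -7.2]
width: 18.4
gripper_force: 59.5
```

{"method": "carry_out", "body": {
  "moves": [
    {"tx": 0,"ty": 0,"tz": 0.004,"twist": 0,"fingers": 0},
    {"tx": 0,"ty": 0,"tz": 0.003,"twist": 0,"fingers": 0},
    {"tx": 0,"ty": 0,"tz": 0,"twist": 0,"fingers": 0},
    {"tx": 0,"ty": 0,"tz": 0,"twist": 0,"fingers": 0}
  ]
}}

```text
clock: 18.42
eef_pos: [579.8, -126.5, 58.6]
tool_rot: [3.141, -0.0, 1.42]
force: [-2.5, -0.2, -0.1]
width: 18.4
gripper_force: 60.2
```

{"method": "carry_out", "body": {
  "moves": [
    {"tx": 0,"ty": 0,"tz": 0.001,"twist": 0,"fingers": 0},
    {"tx": 0,"ty": 0,"tz": 0,"twist": 0,"fingers": 0.45},
    {"tx": 0,"ty": 0,"tz": 0,"twist": 0,"fingers": 0.45},
    {"tx": 0,"ty": 0,"tz": 0,"twist": 0,"fingers": 0.45},
    {"tx": 0,"ty": 0,"tz": -0.03,"twist": 0,"fingers": 0.45},
    {"tx": 0,"ty": 0,"tz": -0.1,"twist": 0,"fingers": 0.45},
    {"tx": 0,"ty": 0,"tz": -0.16,"twist": 0,"fingers": 0.45},
    {"tx": 0,"ty": 0,"tz": -0.16,"twist": 0,"fingers": 0.45},
    {"tx": 0.16,"ty": 0,"tz": 0,"twist": 0,"fingers": 0.45},
    {"tx": 0.16,"ty": 0,"tz": 0,"twist": 0,"fingers": 0.45},
    {"tx": 0.16,"ty": 0,"tz": 0,"twist": 0,"fingers": 0.45},
    {"tx": 0,"ty": 0,"tz": 0,"twist": 0,"fingers": 0.45}
  ]
}}

```text
clock: 19.92
eef_pos: [601.7, 22.3, 192.9]
tool_rot: [-3.141, -0.003, 1.429]
force: [-0.0, -0.7, 0.4]
width: 38.5
gripper_force: 0.0
```

```bash
python3 - <<'E'
from h import *
b=snap('top','t7')['color'][110:230,355:465]; s=snap('scene','s7')['color'][200:310,350:480]
cv2.imwrite('pics/f.png',np.hstack([cv2.resize(b,(367,400),interpolation=cv2.INTER_CUBIC),cv2.resize(s,(420,400),interpolation=cv2.INTER_CUBIC)]))
E
```

```text
(no output)
```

View pics/f.png

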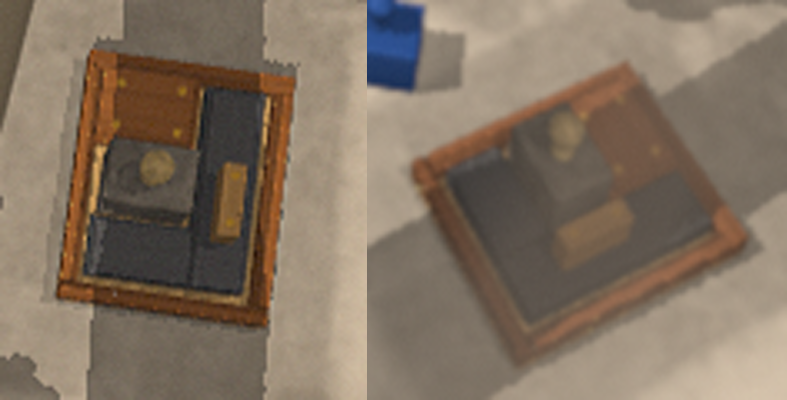

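The final views show the L flat in the tray and the weight at (150,175) flat in the pocket between the L and the filler. The gripper is clear of both.

```bash
python3 -c "
from cell import job; print(job.finish_job())"
```

```text
the job is handed in; nothing more can be done
None
```

The steel L lies flat in the tray beside the filler, the iron weight sits flat in the pocket between them, and the straight block was left untouched; I handed the job in at about 20 s on the robot's clock, and no verdict came back.

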